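# Ready the balance's draught doors for the specimen cup

### The arm

A 6-joint arm with a two-finger parallel gripper is mounted at the origin on a cart in front of the work surface, level with it; the furniture and walls round the work are solid. World frame = base frame: x ahead of the robot, y to its left, z up, the work surface at z = 0. Lengths are in m, angles in rad, forces in N, time in s.
With the tool pointing down it reaches from about 0.3 to 0.75 m from the base axis. Payload 8.5 kg.
Tool frame: the origin (TCP) lies midway between the tips of the shut fingers; the grasp point (between the pads) lies 19 mm behind it (hold_point_z is the distance from the TCP to the grasp point, in m); z points along the fingers, y is the direction in which the jaws open and shut (so a half turn about z gives the same grasp; the last joint's range is limited). The gripper opens to 88 mm and grips with 3 to 60 N. Pads are 18 mm wide; open, the fingers measure 123 mm over their backs; the gripper's body (75 mm by 187 mm) begins 45 mm behind the grasp point.
Start: joints at [0.931, 0.381, 1.297, -0, 1.464, -0.215], TCP at [0.227, 0.501, 0.239] pointing down, gripper open.
Joint ranges: [-3.11, 3.11], [-0.89, 2.33], [0.22, 2.48], [-1.42, 4.56], [0.17, 2.85], [-2.88, 2.88]. Speed limits (rad/s): [2.39, 2.39, 3.14, 3.14, 3.14, 3.14].

### API

Orientations are given as a unit quaternion [x, y, z, w].
In Python, from cell import get_state, get_image, get_calibration, finish_job, hold_point_z gives the robot as it stands.
- The arm moves only by the tool play_rows, never from a script. Its argument "moves" is a list that holds one entry, the list of rows, each a list of 7 numbers: the turn, a rotation vector about the tool's x, y, z scaled (see below), then the shift along the tool's x, y, z scaled (see below), then the closure, from 0 (fully open) to 1 (shut). In form: [[[rx, ry, rz, x, y, z, grip], ...]]. A call has 1 to 10 rows; each row is the pose to reach, as a shift and turn from the pose commanded when the call began, along the tool's axes at that moment; what a row does not reach only later rows make up. The controller multiplies each number of a shift by 250 mm and each number of a turn by 60 degrees. A row lasts 1/10 s, in which the tool goes at most 50 mm and 8.59 degrees, less where a joint would pass 70% of its speed; a pose out of reach is approached as far as the arm can. A call with a number of a shift or a turn outside -1 to 1 is refused whole. A call with a gripper value outside its range is refused whole. The fingers move at their own pace and stop on an object; "squeeze" is the grip in N (left out, the last holds). Time passes only in rows, so rows that repeat a pose let the fingers close. It gives the time, the measured TCP pose, the force and the opening at its end, in the units of the state.
- get_state(): the state, without advancing time (a new reading comes with each control period).
- get_image(name): name is "scene" or "side" or "wrist"; returns the picture (400x640x3 uint8, red, green, blue); there is no depth.
- get_calibration(name): a dict with "camera_matrix" (3x3 intrinsics, pixels), "world_to_cam" (4x4, takes a point from world to camera coordinates). Camera axes: x right, y down, z forward; pixel columns grow to the right and rows downward; lengths in m; the calibration is good to about 2 mm. A picture is of the moment at which its call begins: read the wrist's pose just before it. get_calibration takes no time and is no camera call; for the wrist camera it gives the pose at the moment of the call.
- finish_job(): hands the job in, once; it reports no verdict.
The state is a dict: "time": time; "qpos": joint angles; "joint_vel": joint speeds; "joint_efforts": joint torques, N m; "tcp_pos": TCP position; "ee_rot": TCP orientation; "force": force on the tool from outside, world axes, zero at the start; "wrist_torque": the same for the moment, N m; "width": opening from 0.0 (shut) to 1.0 (fully open).
Only numpy, scipy, OpenCV 4.12 (cv2) and the standard library are available. Lean on these libraries where they do the work, as an engineer would, in place of code of your own. Each camera call takes 0.05 s, during which the arm holds its last target.

### The job

The lidded specimen cup standing beside the balance is to be weighed next, and both sliding glass side doors of the balance's draught shield have been left ajar. Slide the door on the side where the cup stands fully open (to the back) and the door on the other side fully shut (to the front). Leave the cup standing where it is.

Things in the scene. Friction and masses are not known exactly. Their poses are not given: they have to be found in the camera images.
- balance: Fixed white laboratory balance with a clear draught shield, 285 x 150 mm in plan, roof 170 mm high. Origin on the worktop at mid width, 158 mm behind the front edge; x to its back (away from the robot), y to its left, z up. The shield covers x = -61 to +114 mm; left door along y = +60, right door along y = -60 mm. An open door reaches 180 mm behind the origin.
- specimen_cup: Loose specimen cup with a red screw lid, 62 mm across, 72 mm high, origin at the centre of its underside, z up. It stands 110 to 145 mm from the balance's middle line, on its left (+y) or right (-y) side; a brown dropper bottle 44 mm across and 108 mm high stands on the other side.
- left_door_grip (a point): Upright dark grey grip on the top edge of the left glass door, 26 mm along the balance's x, 14 along its y; point 18 mm below its top, 30 mm above the shield's roof. In the balance's frame y = +60.5, z = 200 mm; x = -40 mm: fully shut (front stop), +40: fully open (rear stop). The door slides along the balance's x only, friction about 1.5 N, stays where left. Other grip 121 mm away in y. Axes as the balance's.
- right_door_grip (a point): Upright dark grey grip on the top edge of the right glass door, 26 mm along the balance's x, 14 along its y; point 18 mm below its top, 30 mm above the shield's roof. In the balance's frame y = -60.5, z = 200 mm; x = -40 mm: fully shut (front stop), +40: fully open (rear stop). The door slides along the balance's x only, friction about 1.5 N, stays where left. Other grip 121 mm away in y. Axes as the balance's.

How it is judged:
By the outcome, as a careful person would: the job done as asked, in the order asked, and still so for the second after the job is handed in, with the robot touching nothing.
It also fails if it takes over 38 s, if anything falls off the work surface, if the arm or the gripper's body presses on something with over 40 N, if the wrist force passes 120 N, or if a joint passes its speed limit or range.

## Working session

There is one attempt and no reset: what is moved stays moved. The work goes in short steps, Python scripts to look and compute and a tool call to move; the robot and the scene stay as the last step left them, time stands still between calls to the robot, and variables do not carry over. Pictures are saved under pics/ and viewed, and the job is handed in when it is done.

Besides the shell and the picture viewer there is one more tool, called after "Request:" as a command line: name --argument value ..., lists and objects as JSON in quotes. play_rows: Moves the arm, as the interface text tells. Its arguments: {"type":"object","properties":{"moves":{"type":"array","items":{"type":"array","items":{"type":"array","items":{"type":"number"}}}},"squeeze":{"type":"number"}},"required":["moves"]}

```bash
ls; mkdir -p pics
python3 - <<'E'
from cell import *
import cv2
s=get_state(); print({k:(v if not hasattr(v,'tolist') else v.tolist()) for k,v in s.items()})
for n in ["scene","side","wrist"]:
    c=get_calibration(n); print(n,c)
    cv2.imwrite(f"pics/{n}0.png",cv2.cvtColor(get_image(n),cv2.COLOR_RGB2BGR))
print(hold_point_z)
E
```

```text
pics
{'time': 0.0, 'qpos': [0.9307040534503785, 0.3811732786910577, 1.298238563717204, -5.007556298331183e-06, 1.4635881049032142, -0.21529866663115405], 'joint_vel': [-0.0007785310943529988, -0.00045630903628698726, -0.0006899943121823927, 0.0005983525564310489, -0.0028000549257505263, 0.0004132337941553123], 'joint_efforts': [-0.0007743221249256749, -43.7922477722168, -22.456417679786682, 0.07126856362447143, 0.03515666350722313, -8.057307695708005e-05], 'tcp_pos': [0.22650799867185162, 0.5008918115684359, 0.23815745394142673], 'ee_rot': [0.21080313082446722, 0.9775282834320363, -0.0006412975956144285, -0.00028959007769674834], 'force': [1.0474074243560565, 1.2318365883235138, 0.154462358037544], 'wrist_torque': [0.0028483206997381026, -0.02884617878518796, 0.022021391301738445], 'width': 1.0001277784657436}
scene {'camera_matrix': array([[386.69648528,   0.        , 319.79331492],
       [  0.        , 386.69648528, 194.44611553],
       [  0.        ,   0.        ,   1.        ]]), 'world_to_cam': array([[-0.91227196,  0.40950179, -0.00825523,  0.32304725],
       [ 0.35738863,  
[... 446 characters left out ...]
7367, -0.92362478,  0.05842473],
       [ 0.19570709, -0.90265428, -0.3832936 ,  1.12046303],
       [ 0.        ,  0.        ,  0.        ,  1.        ]])}
wrist {'camera_matrix': array([[332.73128975,   0.        , 316.383926  ],
       [  0.        , 332.73128975, 198.76366133],
       [  0.        ,   0.        ,   1.        ]]), 'world_to_cam': array([[ 4.11832847e-01,  9.11259347e-01, -3.29001621e-04,
        -5.49937048e-01],
       [ 8.64713759e-01, -3.90683158e-01,  3.15652950e-01,
        -4.39030279e-02],
       [ 2.87513165e-01, -1.30280745e-01, -9.48874653e-01,
         3.90818101e-01],
       [ 0.00000000e+00,  0.00000000e+00,  0.00000000e+00,
         1.00000000e+00]])}
0.0187
```

View pics/scene0.png

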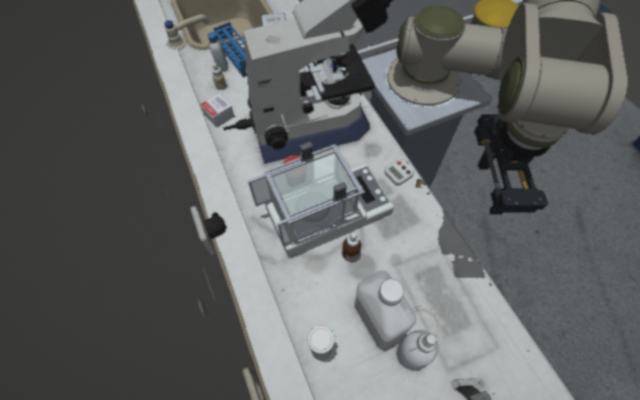

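View pics/side0.png

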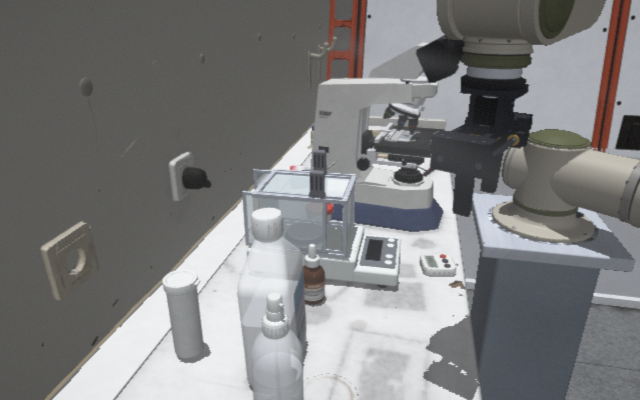

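View pics/wrist0.png

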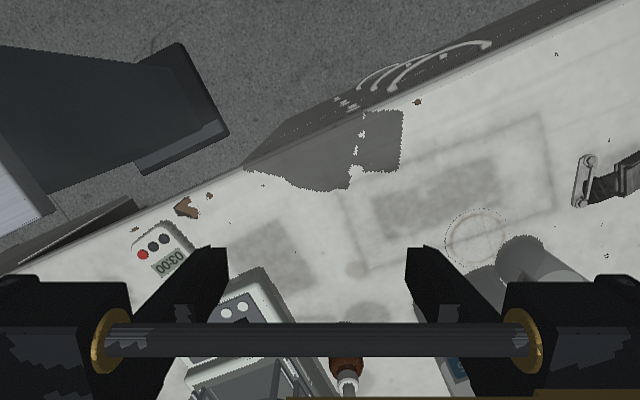

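Run:
```python
import cv2
a=cv2.imread("pics/scene0.png")[130:260,235:405]; cv2.imwrite("pics/sc_z.png",cv2.resize(a,None,fx=4.6,fy=4.6,interpolation=cv2.INTER_CUBIC))
a=cv2.imread("pics/side0.png")[140:300,235:415]; cv2.imwrite("pics/si_z.png",cv2.resize(a,None,fx=3.7,fy=3.7,interpolation=cv2.INTER_CUBIC)[:600])
```

```text
(no output)
```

View pics/sc_z.png

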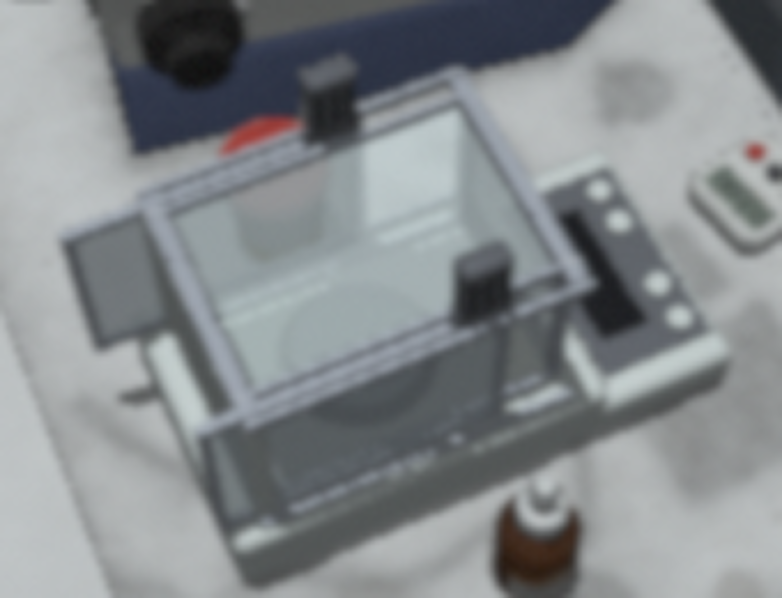

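View pics/si_z.png

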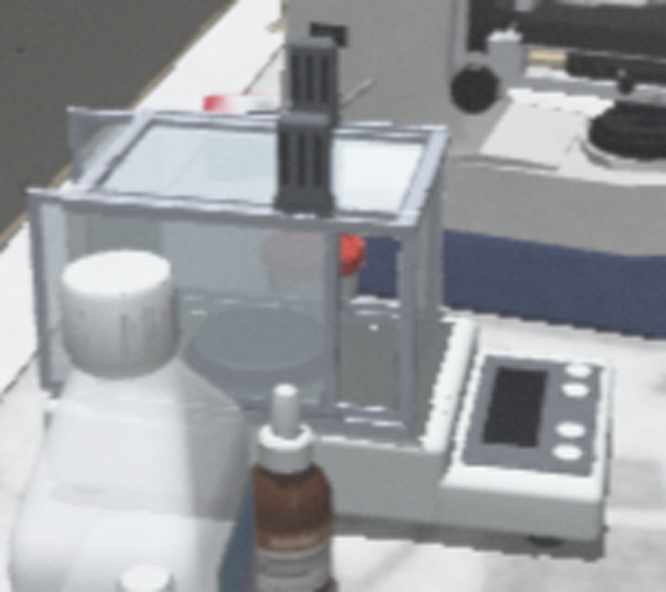

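```bash
cat > h.py <<'E'
import numpy as np, cv2
from cell import *
def bp(n,uv,z,C=None):
    C=C or get_calibration(n); T=C["world_to_cam"]; R=T[:3,:3]; o=-R.T@T[:3,3]
    d=R.T@np.linalg.inv(C["camera_matrix"])@np.array([uv[0],uv[1],1.])
    return o+d*(z-o[2])/d[2]
def pr(n,p,C=None):
    C=C or get_calibration(n); q=C["world_to_cam"]@np.append(p,1); q=C["camera_matrix"]@q[:3]; return q[:2]/q[2]
E
python3 - <<'E'
from h import *
from scipy.optimize import least_squares
sc=lambda u,v:(235+u/4.6,130+v/4.6)
si=lambda u,v:(235+u/3.7,140+v/3.7)
S={"FR":sc(460,72),"FL":sc(590,285),"RL":sc(247,420),"RR":sc(147,197)}
D={"FR":si(446,130),"FL":si(410,222),"RR":si(150,115)}
for k,v in S.items(): print(k,bp("scene",v,.17).round(4), bp("side",D[k],.17).round(4) if k in D else "")
gr=dict(R=(sc(328,70),si(312,43)),L=(sc(483,258),si(304,117)))
for k,v in gr.items(): print(k,bp("scene",v[0],.218).round(4),bp("side",v[1],.218).round(4))
loc={"FR":(-.061,-.066,.17),"FL":(-.061,.066,.17),"RL":(.114,.066,.17),"RR":(.114,-.066,.17)}
cal={n:get_calibration(n) for n in("scene","side")}
def W(p,q):
    c,s=np.cos(p[2]),np.sin(p[2]); return np.array([p[0]+c*q[0]-s*q[1],p[1]+s*q[0]+c*q[1],q[2]])
def f(p):
    r=[]
    for k,v in S.items(): r+=list(pr("scene",W(p,loc[k]),cal["scene"])-v)
    for k,v in D.items(): r+=list(pr("side",W(p,loc[k]),cal["side"])-v)
    for i,k in enumerate("RL"):
        q=W(p,(p[3+i],[-.0605,.0605][i],.218))
        r+=list(pr("scene",q,cal["scene"])-gr[k][0])+list(pr("side",q,cal["side"])-gr[k][1])
    return np.array(r)
r=least_squares(f,[.45,0,0,0,0]); print(r.x.round(4)); print(r.fun.round(1))
print(W(r.x,(r.x[3],-.0605,.2)),W(r.x,(r.x[4],.0605,.2)))
E
```

```text
FR [0.423  0.2412 0.17  ] [0.422  0.2381 0.17  ]
FL [0.421  0.3764 0.17  ] [0.4207 0.3689 0.17  ]
RL [0.59   0.3753 0.17  ] 
RR [0.5894 0.2466 0.17  ] [0.5854 0.2494 0.17  ]
R [0.4946 0.2477 0.218 ] [0.4935 0.251  0.218 ]
L [0.4737 0.3688 0.218 ] [0.4722 0.3677 0.218 ]
[ 0.4791  0.3086  0.0031  0.015  -0.0062]
[ 2.1 -0.3  0.9 -1.2 -1.4  0.4 -2.3 -0.6  1.5  0.9  1.1  1.3 -2.8 -1.3
  0.2  0.1 -0.1 -0.4  0.5 -0.1 -0.5  0.2]
[0.4943377  0.24813274 0.2       ] [0.47271177 0.36906613 0.2       ]
```

Run:
```python
from h import *
a=cv2.imread("pics/scene0.png")[0:170,200:400]; cv2.imwrite("pics/sc_m.png",cv2.resize(a,None,fx=3.5,fy=3.5,interpolation=cv2.INTER_CUBIC))
a=cv2.imread("pics/side0.png")[20:240,280:480]; cv2.imwrite("pics/si_m.png",cv2.resize(a,None,fx=2.7,fy=2.7,interpolation=cv2.INTER_CUBIC))
T=get_calibration("wrist")["world_to_cam"];s=get_state();print("cam",-T[:3,:3].T@T[:3,3],s["tcp_pos"])
```

```text
cam [0.15208728 0.53490866 0.38459527] [0.22654359 0.50095023 0.23831584]
```

View pics/sc_m.png

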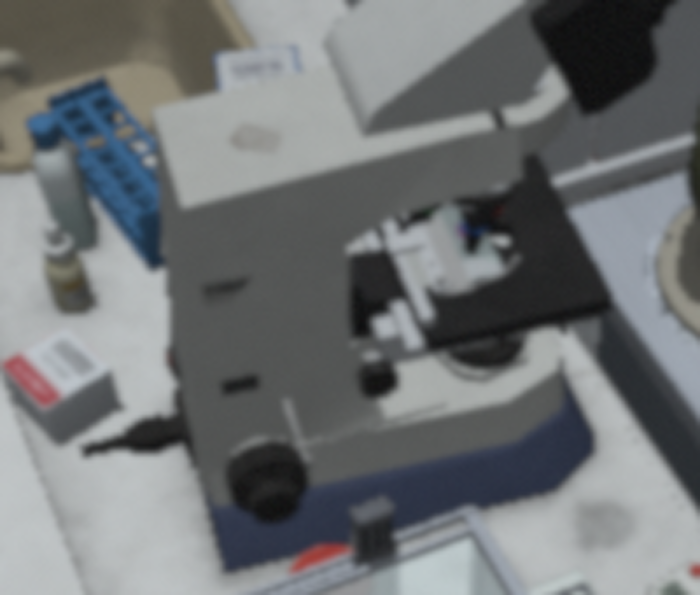

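View pics/si_m.png

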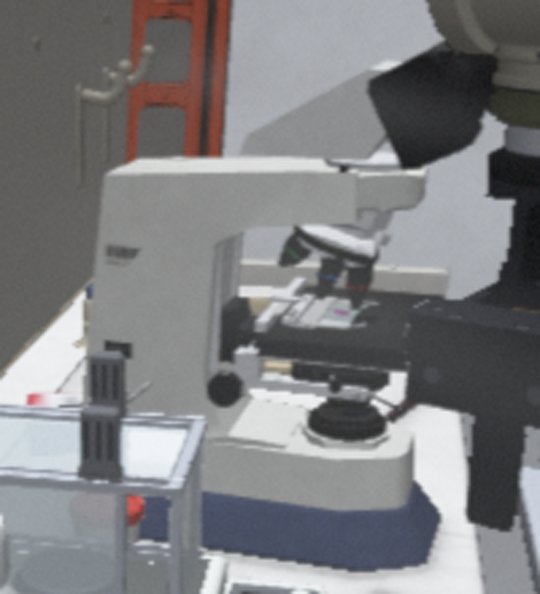

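Run:
```python
from h import *
def ray(n,uv): 
    a=bp(n,uv,0);b=bp(n,uv,.5); return a,b-a
def tri(u,v):
    P=[(get_calibration(n)["camera_matrix"]@get_calibration(n)["world_to_cam"][:3]) for n in("scene","side")]
    X=cv2.triangulatePoints(P[0],P[1],np.float64(u),np.float64(v)).ravel(); return X[:3]/X[3]
sc=lambda u,v:(200+u/3.5,v/3.5); si=lambda u,v:(280+u/2.7,20+v/2.7)
print("arm top rear",tri(sc(180,207),si(105,170)))
print("arm top front", tri(sc(520,145),si(358,172)))
print("focus knob", tri(sc(378,375),si(226,390)))
print("stage near-front corner",tri(sc(608,303),si(408,360)))
for z in(0.,.02): print("base",bp("scene",sc(225,568),z),bp("scene",sc(590,450),z))
for z in(.06,.1): print("knob",bp("scene",sc(270,515),z))
print("cup lid",bp("scene",(235+265/4.6,130+145/4.6),.072),bp("side",(235+335/3.7,140+258/3.7),.072))
```

```text
arm top rear [0.53576375 0.06702915 0.32112715]
arm top front [0.32961047 0.11135812 0.33158682]
focus knob [0.42344022 0.08455865 0.14245496]
stage near-front corner [0.27449468 0.13891975 0.19682772]
base [0.56460672 0.09610403 0.        ] [0.24834208 0.10956582 0.        ]
base [0.56701705 0.11042363 0.02      ] [0.25800256 0.12357682 0.02      ]
knob [0.52448404 0.10749903 0.06      ]
knob [0.53163615 0.13769228 0.1       ]
cup lid [0.50731457 0.17514684 0.072     ] [0.4896901  0.20206464 0.072     ]
```

Run:
```python
from h import *
t=get_state()["tcp_pos"]
for z in(.24,.3,.4,.45,.5,.55,.6,.7): print(z,pr("side",[t[0],t[1],z]).round(),pr("scene",[t[0],t[1],z]).round())
def tri(u,v):
    P=[(get_calibration(n)["camera_matrix"]@get_calibration(n)["world_to_cam"][:3]) for n in("scene","side")]
    X=cv2.triangulatePoints(P[0],P[1],np.float64(u),np.float64(v)).ravel(); return X[:3]/X[3]
sc=lambda u,v:(200+u/3.5,v/3.5); si=lambda u,v:(280+u/2.7,20+v/2.7)
print("eyep low",tri(sc(598,110),si(405,165)), tri(sc(535,10),si(370,85)))
```

```text
0.24 [474. 201.] [488. 188.]
0.3 [480. 159.] [500. 171.]
0.4 [492.  80.] [525. 134.]
0.45 [498.  36.] [541. 112.]
0.5 [505. -11.] [559.  86.]
0.55 [512. -61.] [581.  55.]
0.6 [ 520. -115.] [607.  18.]
0.7 [ 537. -238.] [680. -84.]
eyep low [0.29034378 0.12135073 0.34310536] [0.32115508 0.09061576 0.39746717]
```

Request:
play_rows --moves '[[[0,0,0.12,-0.08,0,-0.04,0.3],[0,0,0.26,-0.19,0.01,-0.1,0.3],[0,0,0.4,-0.3,0.01,-0.14,0.3],[0,0,0.54,-0.42,0.02,-0.18,0.3],[0,0,0.68,-0.53,0.02,-0.22,0.3],[0,0,0.82,-0.64,0.03,-0.25,0.3],[0,0,0.94,-0.72,0.03,-0.25,0.3],[0,0,1.0,-0.75,0.03,-0.25,0.3],[0,0,1.0,-0.75,0.03,-0.25,0.3]]]'

```text
time: 1.05
tcp_pos: [0.4014, 0.4301, 0.3007]
ee_rot: [0.672, 0.74, -0.0, -0.0]
force: [0.5, -0.9, 0.0]
width: 0.702
```

```bash
cat > look.py <<'E'
import sys; from h import *
from scipy.spatial.transform import Rotation as R
def st():
    s=get_state(); print("t",round(s["time"],2),"tcp",np.round(s["tcp_pos"],4),"F",np.round(s["force"],1),"w",round(s["width"],3),"q",np.round(s["qpos"],3)); print(R.from_quat(s["ee_rot"]).as_matrix().round(3).tolist())
st()
for n in sys.argv[2:]:
    cv2.imwrite(f"pics/{n}{sys.argv[1]}.png",cv2.cvtColor(get_image(n),cv2.COLOR_RGB2BGR))
E
python3 look.py 1 scene side wrist
```

```text
t 1.05 tcp [0.4014 0.4301 0.3007] F [ 0.5 -0.9  0. ] w 0.702 q [ 0.619  0.418  1.061 -0.     1.664  0.522]
[[-0.097, 0.995, -0.001], [0.995, 0.097, -0.001], [-0.001, -0.001, -1.0]]
```

View pics/scene1.png

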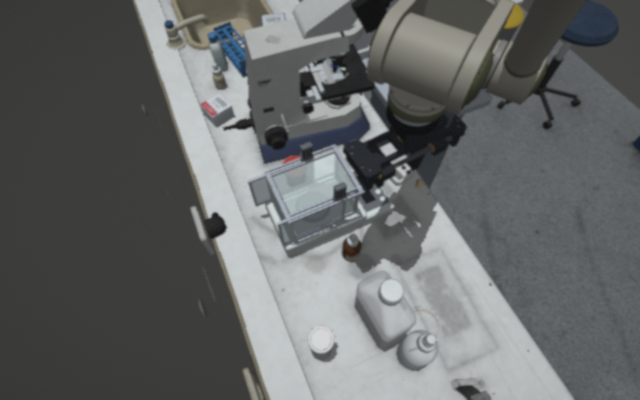

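View pics/side1.png

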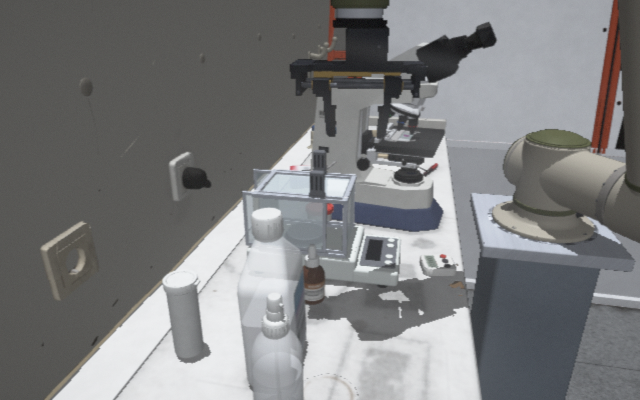

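View pics/wrist1.png

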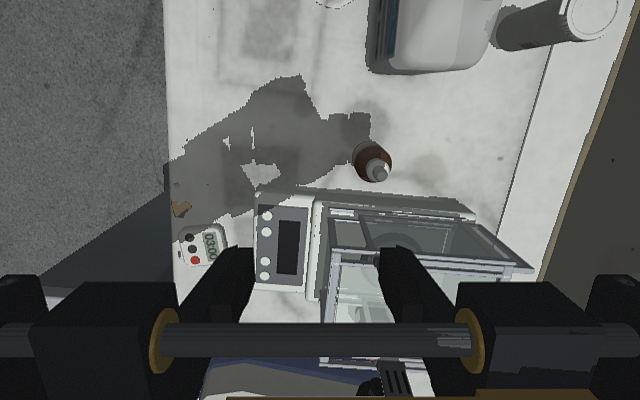

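```bash
cat > plan.py <<'E'
import sys; from h import *
from scipy.spatial.transform import Rotation as R
# args: x y z tiltdeg  (tool y along world +x, wrist leaning to +y by tilt)
x,y,z,t=map(float,sys.argv[1:5]); t=np.radians(t)
zt=np.array([0,-np.sin(t),-np.cos(t)]); yt=np.array([1.,0,0]); xt=np.cross(yt,zt)
Rt=R.from_matrix(np.c_[xt,yt,zt]); s=get_state(); R0=R.from_quat(s["ee_rot"])
print("turn",((R0.inv()*Rt).as_rotvec()/np.radians(60)).round(3),"shift",(R0.inv().apply(np.array([x,y,z])-s["tcp_pos"])/.25).round(3))
E
python3 plan.py .494 .243 .30 15;  python3 plan.py .494 .243 .30 0
```

```text
turn [ 0.012 -0.25   0.096] shift [-0.785  0.298  0.005]
turn [-0.     0.     0.096] shift [-0.785  0.298  0.005]
```

Request:
play_rows --moves '[[[0,-0.04,0.02,-0.1,0.04,0,0.3],[0,-0.1,0.04,-0.22,0.08,0,0.3],[0.01,-0.16,0.06,-0.35,0.13,0,0.3],[0.01,-0.22,0.08,-0.48,0.18,0,0.3],[0.01,-0.25,0.1,-0.6,0.23,0,0.3],[0.01,-0.25,0.1,-0.72,0.27,0,0.3],[0.01,-0.25,0.1,-0.785,0.3,0,0.3],[0.01,-0.25,0.1,-0.785,0.3,0,0.3]]]'

```text
time: 2.0
tcp_pos: [0.4949, 0.2417, 0.3013]
ee_rot: [0.704, 0.699, -0.092, 0.093]
force: [-1.2, 0.4, -0.3]
width: 0.703
```

```bash
python3 look.py 2 scene side wrist; python3 plan.py .494 .243 .187 15
```

```text
t 2.0 tcp [0.4949 0.2417 0.3013] F [-1.2  0.4 -0.3] w 0.703 q [ 0.351  0.408  1.098 -0.249  1.721  0.332]
[[0.007, 1.0, 0.001], [0.966, -0.007, -0.259], [-0.259, 0.003, -0.966]]
turn [ 0.002 -0.    -0.005] shift [ 0.116 -0.001  0.442]
```

View pics/scene2.png

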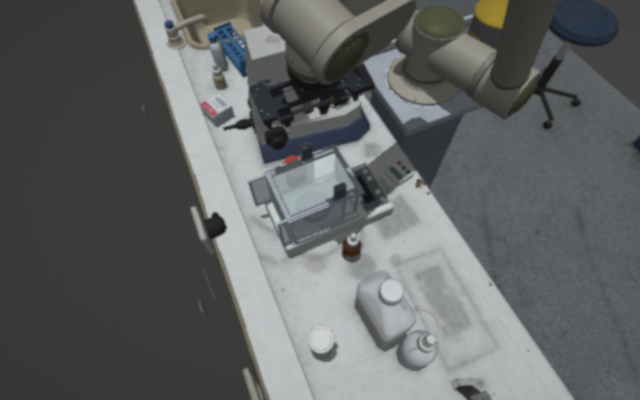

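View pics/side2.png

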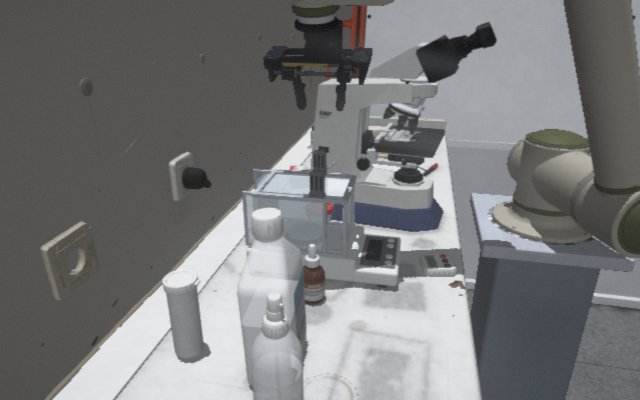

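View pics/wrist2.png

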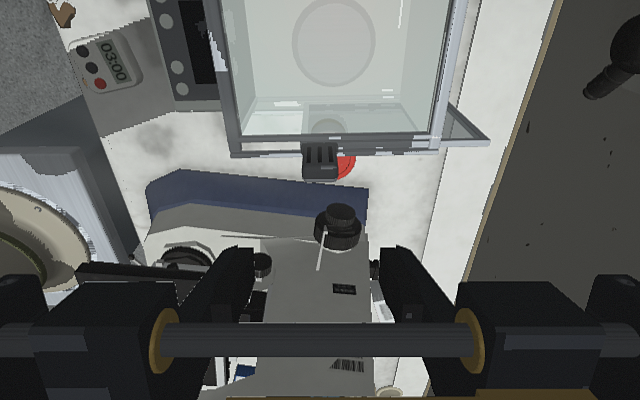

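Run:
```python
from h import *
print(bp("wrist",(321,173),.218), bp("wrist",(321,144),.170), bp("wrist",(302,173),.218), bp("wrist",(339,173),.218))
C=get_calibration("wrist");print(pr("wrist",[.4943,.248,.218]),pr("wrist",[.4943,.255,.17]),pr("wrist",[.51,.19,.072]))
```

```text
[0.49812819 0.24845385 0.218     ] [0.4988044  0.24885135 0.17      ] [0.48490195 0.24852857 0.218     ] [0.51066235 0.24838305 0.218     ]
[315.50519359 173.59867811] [315.43619583 136.96601417] [329.29224172 156.03236462]
```

Request:
play_rows --moves '[[[0,0,0,0.02,0,0.06,0.3],[0,0,0,0.05,0,0.16,0.3],[0,0,0,0.08,0,0.27,0.3],[0,0,0,0.105,0.004,0.37,0.3],[0,0,0,0.12,0.004,0.425,0.3],[0,0,0,0.123,0.004,0.44,0.3],[0,0,0,0.123,0.004,0.44,0.3]]]'

```text
time: 2.85
tcp_pos: [0.4956, 0.2447, 0.1871]
ee_rot: [0.703, 0.699, -0.092, 0.093]
force: [-0.5, -0.1, 0.5]
width: 0.7
```

```bash
python3 look.py 3 scene side wrist
```

```text
t 2.85 tcp [0.4956 0.2447 0.1871] F [-0.5 -0.1  0.5] w 0.7 q [ 0.356  0.487  1.3   -0.248  1.45   0.403]
[[0.005, 1.0, 0.002], [0.966, -0.005, -0.259], [-0.259, 0.003, -0.966]]
```

View pics/wrist3.png

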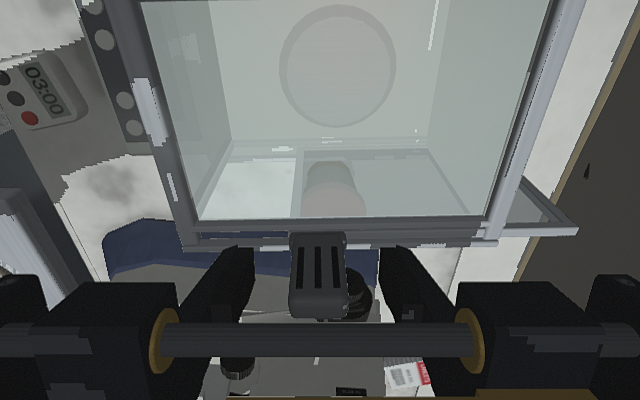

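View pics/side3.png

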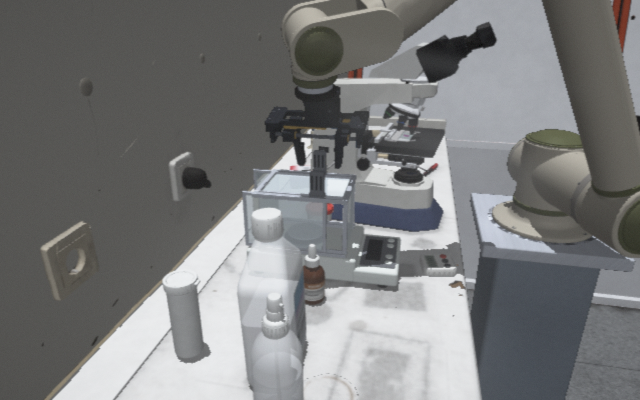

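View pics/scene3.png

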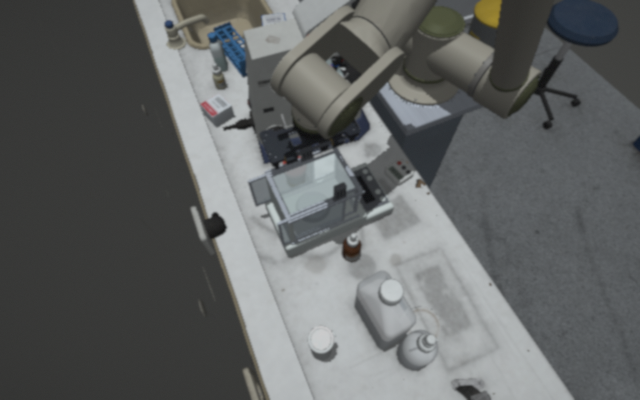

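Request:
play_rows --moves '[[[0,0,0,0,0,0,1],[0,0,0,0,0,0,1],[0,0,0,0,0,0,1],[0,0,0,0,0,0,1],[0,0,0,0,0,0,1],[0,0,0,0,0,0,1],[0,0,0,0,0,0,1]]]' --squeeze 12

```text
time: 3.7
tcp_pos: [0.496, 0.244, 0.1871]
ee_rot: [0.703, 0.699, -0.091, 0.093]
force: [0.6, 0.2, 0.3]
width: 0.295
```

Request:
play_rows --moves '[[[0,0,0,0,0.01,0,1],[0,0,0,0,0.025,0,1],[0,0,0,0,0.04,0,1],[0,0,0,0,0.055,0,1],[0,0,0,0,0.07,0,1],[0,0,0,0,0.08,0,1],[0,0,0,0,0.08,0,1]]]'

```text
time: 4.4
tcp_pos: [0.5166, 0.2442, 0.1871]
ee_rot: [0.703, 0.699, -0.091, 0.093]
force: [1.2, 4.5, 0.0]
width: 0.294
```

Request:
play_rows --moves '[[[0,0,0,0,0.008,0,1],[0,0,0,0,0.008,0,1]]]'

```text
time: 4.6
tcp_pos: [0.5181, 0.2442, 0.1871]
ee_rot: [0.703, 0.699, -0.091, 0.093]
force: [-0.0, 5.8, 1.2]
width: 0.296
```

Request:
play_rows --moves '[[[0,0,0,0,0.008,0,1],[0,0,0,0,0.008,0,1]]]'

```text
time: 4.8
tcp_pos: [0.5201, 0.2442, 0.1871]
ee_rot: [0.703, 0.699, -0.091, 0.093]
force: [0.2, 5.5, 0.7]
width: 0.296
```

Request:
play_rows --moves '[[[0,0,0,0,0.008,0,1],[0,0,0,0,0.008,0,1]]]'

```text
time: 5.0
tcp_pos: [0.5221, 0.2442, 0.1871]
ee_rot: [0.703, 0.699, -0.091, 0.093]
force: [-0.0, 5.3, 0.6]
width: 0.295
```

Request:
play_rows --moves '[[[0,0,0,0,0.008,0,1],[0,0,0,0,0.008,0,1]]]'

```text
time: 5.2
tcp_pos: [0.5229, 0.2442, 0.1871]
ee_rot: [0.703, 0.699, -0.092, 0.092]
force: [-6.6, 5.6, 2.9]
width: 0.293
```

```bash
python3 look.py 4 scene side wrist
```

```text
t 5.2 tcp [0.5229 0.2442 0.1871] F [-6.6  5.6  2.9] w 0.293 q [ 0.339  0.527  1.229 -0.247  1.479  0.379]
[[0.006, 1.0, -0.001], [0.966, -0.006, -0.259], [-0.259, 0.0, -0.966]]
```

View pics/wrist4.png

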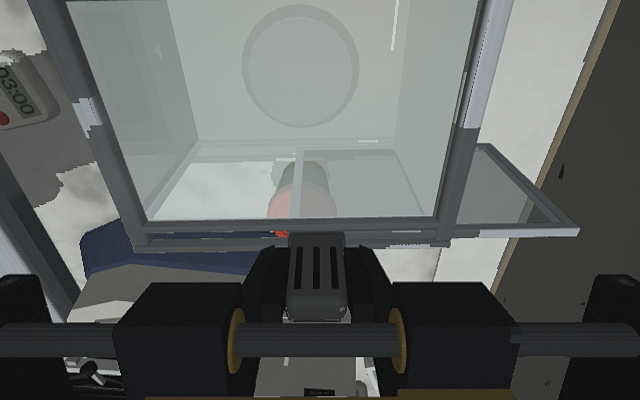

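View pics/side4.png

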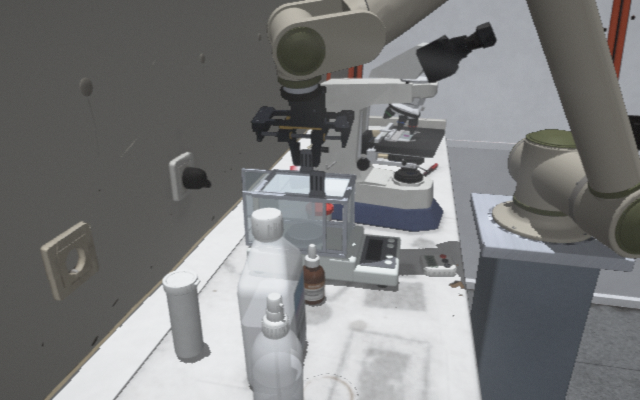

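Request:
play_rows --moves '[[[0,0,0,0,0.01,0,1],[0,0,0,0,0.01,0,1]]]'

```text
time: 5.55
tcp_pos: [0.523, 0.2442, 0.1869]
ee_rot: [0.703, 0.699, -0.095, 0.09]
force: [-16.9, 5.8, 8.3]
width: 0.299
```

Request:
play_rows --moves '[[[0,0,0,0,0,0,0.3],[0,0,0,0,0,0,0.3],[0,0,0,0,0,0,0.3],[0,0,0,0,0,0,0.3],[0,0,0,0,0,0,0.3]]]'

```text
time: 6.05
tcp_pos: [0.5267, 0.2436, 0.1871]
ee_rot: [0.703, 0.699, -0.092, 0.093]
force: [-0.0, 0.0, -0.8]
width: 0.697
```

```bash
python3 look.py 5 wrist; python3 plan.py .524 .25 .30 0;python3 plan.py .48 .365 .30 0
```

```text
t 6.05 tcp [0.5267 0.2436 0.1871] F [-0.   0.  -0.8] w 0.697 q [ 0.336  0.531  1.221 -0.249  1.479  0.377]
[[0.007, 1.0, 0.002], [0.966, -0.006, -0.259], [-0.259, 0.003, -0.966]]
turn [ 0.002  0.25  -0.006] shift [-0.093 -0.009 -0.443]
turn [ 0.002  0.25  -0.006] shift [ 0.351 -0.188 -0.562]
```

View pics/wrist5.png

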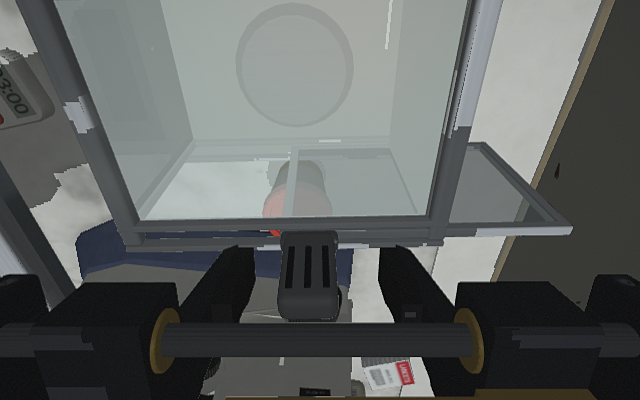

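Request:
play_rows --moves '[[[0,0,0,-0.025,0,-0.1,0.3],[0,0,0,-0.05,0,-0.2,0.3],[0,0.02,0,-0.07,0,-0.3,0.3],[0,0.08,0,-0.06,-0.02,-0.4,0.3],[0,0.14,0,0.02,-0.06,-0.46,0.3],[0,0.2,0,0.12,-0.1,-0.5,0.3],[0,0.25,0,0.23,-0.15,-0.53,0.3],[0,0.25,0,0.32,-0.19,-0.555,0.3],[0,0.25,0,0.36,-0.2,-0.565,0.3],[0,0.25,0,0.36,-0.2,-0.565,0.3]]]'

```text
time: 7.1
tcp_pos: [0.4767, 0.3683, 0.2999]
ee_rot: [0.709, 0.706, 0.001, 0.001]
force: [1.0, -0.4, 0.4]
width: 0.703
```

```bash
python3 look.py 6 wrist scene; python3 plan.py .475 .369 .187 0; python3 -c "
from h import *
print(bp('scene',(391,291),.2),bp('side',(267,215),.2),pr('wrist',[.475,.369,.218]))"
```

```text
t 7.1 tcp [0.4767 0.3683 0.2999] F [ 1.  -0.4  0.4] w 0.703 q [ 0.462  0.444  1.021 -0.002  1.674  0.467]
[[0.004, 1.0, 0.003], [1.0, -0.004, -0.001], [-0.0, 0.003, -1.0]]
turn [ 0.003  0.001 -0.006] shift [ 0.008 -0.011  0.451]
[0.48052591 0.59080852 0.2       ] [0.51376773 0.52034541 0.2       ] [312.05272988 204.67283501]
```

View pics/wrist6.png

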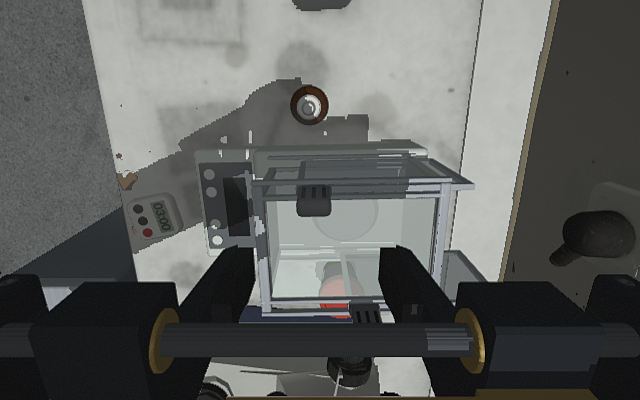

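View pics/scene6.png

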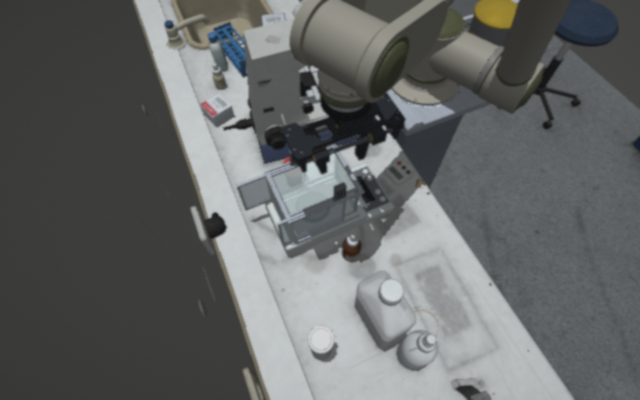

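Request:
play_rows --moves '[[[0,0,0,0,0,0.06,0.3],[0,0,0,0.004,0,0.16,0.3],[0,0,0,0.004,0,0.27,0.3],[0,0,0,0.006,0,0.37,0.3],[0,0,0,0.006,0,0.43,0.3],[0,0,0,0.006,0,0.45,0.3],[0,0,0,0.006,0,0.45,0.3]]]'

```text
time: 7.9
tcp_pos: [0.4777, 0.3684, 0.1874]
ee_rot: [0.71, 0.705, 0.001, 0.001]
force: [0.2, -0.1, -0.1]
width: 0.702
```

```bash
python3 look.py 7 wrist
```

```text
t 7.9 tcp [0.4777 0.3684 0.1874] F [ 0.2 -0.1 -0.1] w 0.702 q [ 0.462  0.512  1.23  -0.002  1.398  0.469]
[[0.007, 1.0, 0.003], [1.0, -0.007, -0.001], [-0.001, 0.003, -1.0]]
```

View pics/wrist7.png

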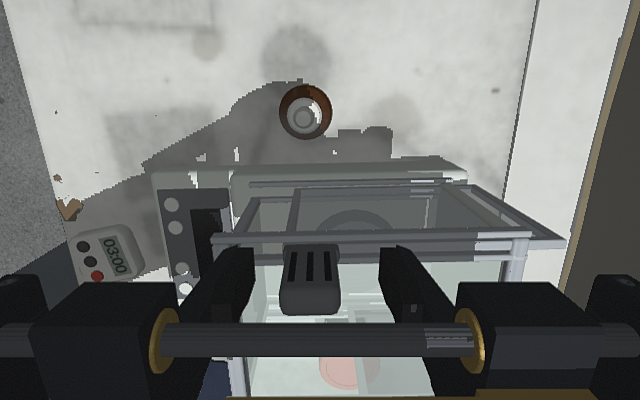

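Request:
play_rows --moves '[[[0,0,0,0,0,0,1],[0,0,0,0,0,0,1],[0,0,0,0,0,0,1],[0,0,0,0,0,0,1],[0,0,0,0,0,0,1],[0,0,0,0,0,0,1],[0,0,0,0,0,0,1]]]' --squeeze 12

```text
time: 8.65
tcp_pos: [0.4771, 0.3692, 0.1878]
ee_rot: [0.709, 0.705, 0.001, 0.001]
force: [-1.2, -0.5, 2.2]
width: 0.293
```

Request:
play_rows --moves '[[[0,0,0,0,-0.01,0,1],[0,0,0,0,-0.03,0,1],[0,0,0,0,-0.05,0,1],[0,0,0,0,-0.07,0,1],[0,0,0,0,-0.09,0,1],[0,0,0,0,-0.11,0,1],[0,0,0,0,-0.12,0,1],[0,0,0,0,-0.12,0,1]]]'

```text
time: 9.45
tcp_pos: [0.4465, 0.3688, 0.1877]
ee_rot: [0.709, 0.705, 0.001, 0.001]
force: [-1.4, -5.4, 5.1]
width: 0.295
```

Request:
play_rows --moves '[[[0,0,0,0,-0.008,0,1],[0,0,0,0,-0.008,0,1]]]'

```text
time: 9.65
tcp_pos: [0.4448, 0.3688, 0.1877]
ee_rot: [0.709, 0.705, 0.001, 0.002]
force: [0.4, -4.6, 5.3]
width: 0.291
```

Request:
play_rows --moves '[[[0,0,0,0,-0.008,0,1],[0,0,0,0,-0.008,0,1]]]'

```text
time: 9.85
tcp_pos: [0.4428, 0.3688, 0.1877]
ee_rot: [0.709, 0.705, 0.001, 0.002]
force: [0.6, -6.6, 5.4]
width: 0.295
```

Request:
play_rows --moves '[[[0,0,0,0,-0.008,0,1],[0,0,0,0,-0.008,0,1]]]'

```text
time: 10.05
tcp_pos: [0.441, 0.3687, 0.1877]
ee_rot: [0.709, 0.705, 0.001, 0.002]
force: [0.7, -6.4, 5.4]
width: 0.294
```

Request:
play_rows --moves '[[[0,0,0,0,-0.008,0,1],[0,0,0,0,-0.008,0,1]]]'

```text
time: 10.25
tcp_pos: [0.4409, 0.3687, 0.1877]
ee_rot: [0.71, 0.705, 0.002, 0.003]
force: [11.2, -5.1, 0.9]
width: 0.293
```

Request:
play_rows --moves '[[[0,0,0,0,-0.006,0,1],[0,0,0,0,-0.006,0,1]]]'

```text
time: 10.45
tcp_pos: [0.4408, 0.3687, 0.1877]
ee_rot: [0.71, 0.704, 0.004, 0.004]
force: [18.3, -5.0, -1.7]
width: 0.296
```

Request:
play_rows --moves '[[[0,0,0,0,0,0,0.3],[0,0,0,0,0,0,0.3],[0,0,0,0,0,0,0.3],[0,0,0,0,0,0,0.3],[0,0,0,0,0,0,0.3]]]'

```text
time: 10.95
tcp_pos: [0.4374, 0.3695, 0.1874]
ee_rot: [0.709, 0.705, 0.001, 0.001]
force: [-0.4, 0.4, 1.1]
width: 0.699
```

Request:
play_rows --moves '[[[0,0,0,0,0,-0.06,0.3],[0,0,0,0,0,-0.16,0.3],[0,0,0,0,0,-0.28,0.3],[0,0,0,0,0,-0.4,0.3],[0,0,0,0.1,-0.04,-0.5,0.3],[0,0,0,0.2,-0.08,-0.56,0.3],[0,0,0,0.24,-0.1,-0.56,0.3],[0,0,0,0.24,-0.1,-0.56,0.3]]]'

```text
time: 11.75
tcp_pos: [0.4119, 0.4302, 0.3264]
ee_rot: [0.709, 0.706, 0.0, 0.001]
force: [-0.5, -0.4, -0.4]
width: 0.7
```

```bash
python3 look.py 8 wrist scene side
python3 - <<'E'
import cv2
a=cv2.imread("pics/scene8.png")[130:260,235:405]; cv2.imwrite("pics/sc8_z.png",cv2.resize(a,None,fx=4.6,fy=4.6,interpolation=cv2.INTER_CUBIC))
a=cv2.imread("pics/side8.png")[140:300,235:415]; cv2.imwrite("pics/si8_z.png",cv2.resize(a,None,fx=3.7,fy=3.7,interpolation=cv2.INTER_CUBIC)[:600])
E
```

```text
t 11.75 tcp [0.4119 0.4302 0.3264] F [-0.5 -0.4 -0.4] w 0.7 q [ 0.609  0.423  0.981 -0.002  1.736  0.613]
[[0.004, 1.0, 0.002], [1.0, -0.004, -0.001], [-0.001, 0.002, -1.0]]
```

View pics/sc8_z.png

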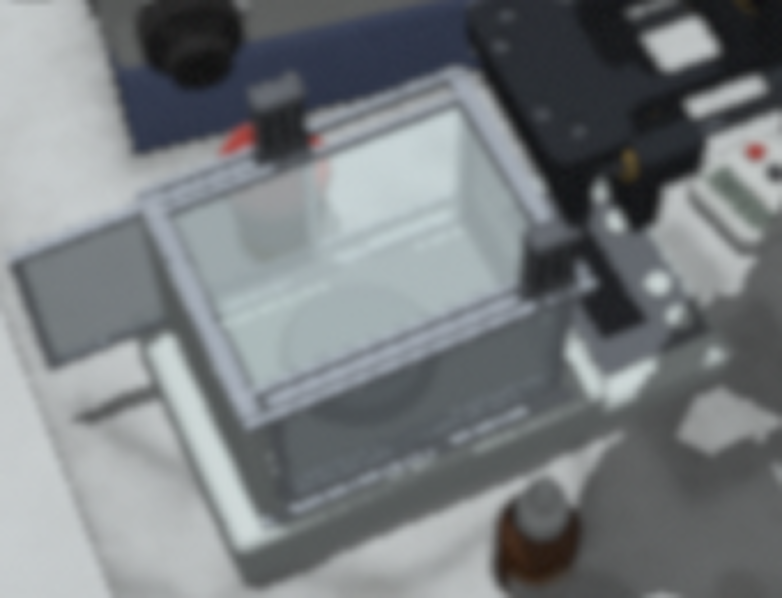

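View pics/si8_z.png

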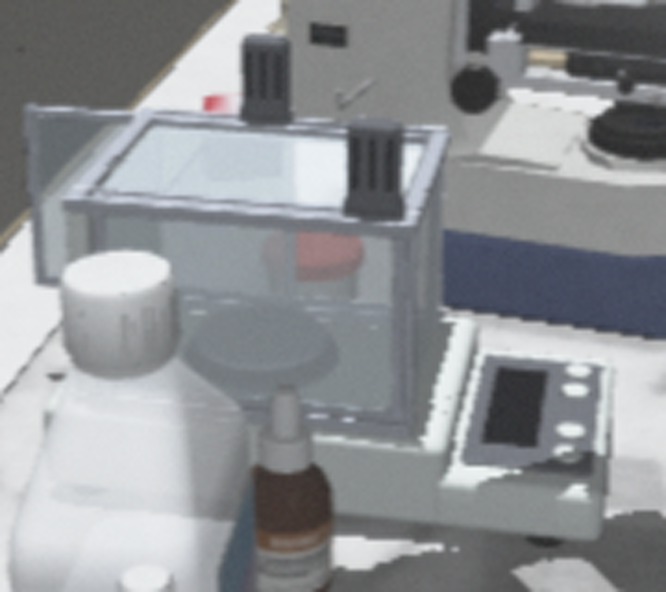

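View pics/wrist8.png

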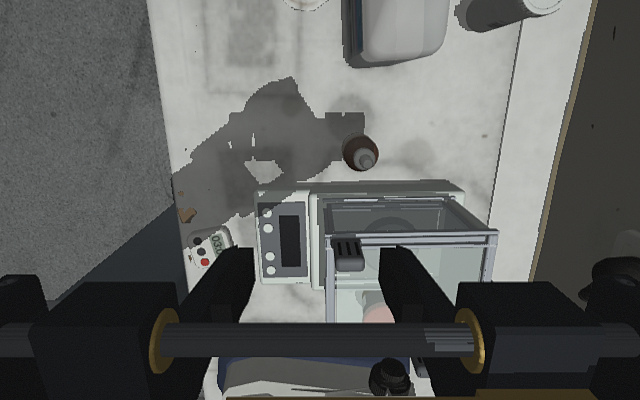

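Run:
```python
from h import *
sc=lambda u,v:(235+u/4.6,130+v/4.6); si=lambda u,v:(235+u/3.7,140+v/3.7)
for k,a,b in(("R",sc(276,87),si(267,41)),("L",sc(550,237),si(376,126))): print(k,bp("scene",a,.218).round(4),bp("side",b,.218).round(4))
finish_job()
```

```text
R [0.5201 0.2467 0.218 ] [0.5177 0.2526 0.218 ]
L [0.4426 0.3712 0.218 ] [0.4372 0.3727 0.218 ]
the job is handed in; nothing more can be done
```

The job is handed in: the cup stands on the balance's right side, so I slid the right door fully open (to the back) first, then the left door fully shut (to the front). It took about 12 s of the 38 s allowed, and I never touched the cup.

- **Stops:** I took each door to its end stop by its grip. The tool stopped moving and the force rose to about 17 N at the rear stop for the right door and 18 N at the front stop for the left. Those are wrist readings, well under the limits.
- **Last pictures:** the left door is flush with the front frame, the right door sticks out behind the shield, and the cup appears where it was. The gripper is open and clear of the balance, with force readings near zero.
- **Grip positions:** the last camera estimates put the right grip at x ≈ 0.518–0.520 m and the left at x ≈ 0.437–0.443 m. That is 75–83 mm apart, against the nominal 80 mm; the stop positions felt by the arm were 82 mm apart.
- **Small disagreements:** the scene and side cameras differed by 2–6 mm. While I held each grip there was a sideways force of about 5 N, which vanished on release.

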